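# Clamp the charcoal block in the cam clamp

## Robot

A 6-joint arm with a two-finger parallel gripper is mounted at the origin on a cart in front of the work surface, level with it; the furniture and walls round the work are solid. World frame = base frame: x ahead of the robot, y to its left, z up, the work surface at z = 0. Lengths are in m, angles in rad, forces in N, time in s.
With the tool pointing down it reaches from about 0.275 to 0.85 m from the base axis. Payload 19 kg.
Tool frame: the origin (TCP) lies at the very end of the fingers, on their centre line; the grasp point (between the pads) lies 19 mm behind it (arm.grip_depth is the distance from the TCP to the grasp point, in m); z points along the fingers, y is the line along which they close (so a half turn about z gives the same grasp; the last joint's range is limited). The gripper opens to 85 mm and grips with 20 to 120 N. Pads are 22 mm wide; open, the fingers measure 114 mm over their backs; the gripper's body (76 mm by 85 mm) begins 54 mm behind the grasp point. The pads swing forward as they close: fully open they stand 13 mm farther back than shut.
Start: joints at [1.133, 0.15, 1.437, -0, 1.554, -0.134], TCP at [0.172, 0.549, 0.231] pointing down, gripper open.
Joint ranges: [-2.8, 2.8], [-0.68, 2.1], [0.12, 2.68], [-1.39, 4.53], [0.16, 2.79], [-2.81, 2.81]. Speed limits (rad/s): [1.89, 1.89, 2.22, 3.01, 3.01, 3.01].

## Interface

Orientations are given as a unit quaternion [x, y, z, w].
In Python, from station import arm, capture, camera_model gives the robot as it stands. The module is installed in compiled form; this text tells all that it offers.
- The arm moves only by the tool step_arm, never from a script. Its argument "rows" is a list of rows, each a list of 3 entries, a list of its own where there are three numbers: the shift along the tool's x, y, z in cm, then the turn about the tool's z in degrees, then the gripper command: -1 is shut, 1 is fully open, values between are in proportion. In form: [[[tx, ty, tz], roll, hand], ...]. A call has 1 to 8 rows; each row is the pose to reach, as a shift and turn from the pose commanded when the call began, along the tool's axes at that moment; what a row does not reach only later rows make up. A row lasts 1/10 s, in which the tool goes at most 50 mm and 8.59 degrees, less where a joint would pass 70% of its speed; a pose out of reach is approached as far as the arm can. A call with a gripper value outside its range is refused whole. The fingers move at their own pace and stop on an object; "newtons" is the grip in N (left out, the last holds). Time passes only in rows, so rows that repeat a pose let the fingers close. It gives the time, the measured TCP pose, the force, the opening and the grip force at its end, in the units of the state.
- arm.observe(): the state, without advancing time (a new reading comes with each control period).
- capture(name): name is "scene" or "top"; returns the picture (480x640x3 uint8, blue, green, red); there is no depth.
- camera_model(name): a dict with "fov_y" (degrees; the focal length in pixels is half the picture's height over the tangent of half this angle, whatever the lens; pixels are square), "cx", "cy" (the principal point, pixels), "k1" (the pictures are not rectified: a ray, as slopes to the right and down, at radius r is drawn at 1 + k1 r^2 times it, then the intrinsics apply), "T" (4x4, takes a point from camera to world coordinates). Camera axes: x right, y down, z forward; pixel columns grow to the right and rows downward; lengths in m; the calibration is good to about 2 mm. A picture is of the moment at which its call begins. camera_model takes no time and is no camera call.
- arm.close_job(): hands the job in; it is judged then, once.
The state is a dict: "t": time; "joint_pos": joint angles; "joint_velocities": joint speeds; "joint_torque": joint torques, N m; "eef_pos": TCP position; "tool_rot": TCP orientation; "contact_force": force on the tool from outside, world axes, zero at the start; "moment": the same for the moment, N m; "finger_gap": opening from 0.0 (shut) to 1.0 (fully open); "gripper_force": force on a finger pad.
Only numpy, scipy, OpenCV 4.12 (cv2) and the standard library are available. Lean on these libraries where they do the work, as an engineer would, in place of code of your own. Each camera call takes 0.05 s, during which the arm holds its last target. There are 200 camera calls.

## Task

Lay the charcoal soldering block in the cam clamp on the bench, lengthways between the jaw and the fence, and let go of it. Then turn the clamp's crank anticlockwise until the follower has gone over the cam's corner and rests on the cam's flat, so that the clamp stays shut on the block by itself, and let go. Turn by feel: don't force the crank on against the stop pad beyond the flat, and leave the other things on the bench where they are.

Things in the scene. Friction and masses are not known exactly. Their poses are not given: they have to be found in the camera images.
- charcoal_block: black charcoal block bound with wire, 48 x 76 x 24 mm (x, y, z), loose, lying flat on the bench; origin at the centre of its underside, its y axis runs along its length. About 0.06 kg.
- cam_clamp: cam clamp fixed on the bench: aluminium base plate 226 x 84 x 8 mm (local x -44 to +182 mm). Origin on the bench under the upright camshaft; z up; local +x is the clamping direction: camshaft, follower, jaw, block, fence. Its steel cam has a round back (11.5 mm radius) and one nose ending in a flat, 26 mm from the axis, between two rounded corners 18 mm apart.
- nest (a point): point on top of the base plate (8 mm above the bench) midway between open jaw and fence, local x = 117 mm, axes as the clamp's: the block's underside goes here. Open jaw face at local x = 74 mm (44 mm wide, top 30 mm above the bench), fence face at x = 160 mm (60 mm wide, top 32 mm above the bench): 86 mm between them, open at both sides.
- cam_axis (a point): vertical axis of camshaft and crank, at 41 mm above the bench. Turned anticlockwise (from above), the cam's leading corner pushes the follower out; over its top the load falls to nothing; pushed gently on, the shoe then drops on the flat (its middle is 21 degrees past the top), the crank running ahead by itself some 10 mm at the knob, and stays. Let go before, the clamp springs back.
- crank_knob (a point): middle (59 mm above the bench) of the crank's black upright knob: 18 mm diameter, from 42 to 78 mm above the bench, spins freely, 55 mm from the axis. The arm below is 13 mm wide. Push needed at the knob: 1 to 2 N at first, up to 4 to 6 N as the jaw bears. The crank is pinched on the shaft at an angle that differs by +-0.7 rad between set-ups (it never slips in use).
- follower (a joint): how far the follower stands out from its rest, in m: 0 open, about 0.0149 at the cam's corner, 0.0134 when its shoe rests on the cam's flat. The jaw on it pushes the block to the fence. From the start it takes 1.4 to 3.3 rad of anticlockwise cranking to seat it; how far cannot be told from the knob's place. Clockwise leads nowhere.
- jaw: the moving jaw, carried by the follower on a 5 N/mm spring; its origin is that of the clamp, shifted with the jaw along local x. With the follower on the flat it presses the block with about 19 N.
- stop_pad: small sprung rubber stop pad on the base plate beside the camshaft; its origin is the clamp's. A lug on the shaft meets it 4 degrees beyond the middle of the flat, 28 mm from the axis. It gives 1 mm per 8 N (about 2 N per mm felt at the knob) and must not be loaded with more than 20 N (about 10 N at the knob).
- wax_puck: bystander: round yellow wax puck, 45 mm diameter, 16 mm high; origin at the centre of its underside.
- blade_carton: bystander: small green and white card box, 30 x 78 x 40 mm; origin at the centre of its underside.
- stone_cube: bystander: small brown stone cube, 22 mm; origin at the centre of its underside.
There are look-alikes about, which are no part of the job. There is more than one size of the charcoal_block; the job needs the largest.

How it is judged:
By the outcome, as a careful person would: the job done as asked, in the order asked, and still so for the second after the job is handed in, with the robot touching nothing.
It also fails if it takes over 72 s, if anything falls off the work surface, if the arm or the gripper's body presses on something with over 40 N, if the wrist force passes 120 N, or if a joint passes its speed limit or range.

## Working session

There is one attempt and no reset: what is moved stays moved. The work goes in short steps, Python scripts to look and compute and a tool call to move; the robot and the scene stay as the last step left them, time stands still between calls to the robot, and variables do not carry over. Pictures are saved under pics/ and viewed, at most 10 in all, crops included, and the job is handed in when it is done.

Besides the shell and the picture viewer there is one more tool, called after ">>>" by a JSON object that holds its "op" and its "data". step_arm: Moves the arm, as the interface text tells. Its arguments: {"type":"object","properties":{"rows":{"type":"array"},"newtons":{"type":"number"}},"required":["rows"]}

```bash
mkdir -p pics
cat > h.py <<'E'
import numpy as np, cv2
from station import arm, capture, camera_model
def K(m):
    f=240/np.tan(np.radians(m["fov_y"])/2); return np.array([[f,0,m["cx"]],[0,f,m["cy"]],[0,0,1.]]), np.array([m["k1"],0,0,0,0.])
def cast(name,px,z):
    m=camera_model(name); k,d=K(m); T=np.array(m["T"])
    u=cv2.undistortPoints(np.array(px,float).reshape(-1,1,2),k,d).reshape(-1,2)
    r=np.c_[u,np.ones(len(u))]@T[:3,:3].T; o=T[:3,3]
    return o+r*((z-o[2])/r[:,2])[:,None]
def proj(name,P):
    m=camera_model(name); k,d=K(m); T=np.linalg.inv(np.array(m["T"]))
    return cv2.projectPoints(np.array(P,float).reshape(-1,1,3),cv2.Rodrigues(T[:3,:3])[0],T[:3,3],k,d)[0].reshape(-1,2)
E
python3 - <<'E'
from h import *
for n in("scene","top"):
    cv2.imwrite(f"pics/{n}0.png",capture(n)); m=camera_model(n); print(n,m["fov_y"],m["k1"],np.round(m["T"],3).tolist())
s=arm.observe(); print(s["t"],s["eef_pos"],s["tool_rot"],s["contact_force"],s["finger_gap"],arm.grip_depth)
E
```

```text
scene 53.540672042760896 -0.005534075857257082 [[0.859, -0.322, 0.398, 0.224], [-0.512, -0.514, 0.688, -0.648], [-0.017, -0.795, -0.606, 0.584], [0.0, 0.0, 0.0, 1.0]]
top 50.51344877036495 0.022039454470686882 [[0.025, -0.997, 0.067, 0.506], [-1.0, -0.023, 0.02, -0.064], [-0.018, -0.068, -0.998, 0.915], [0.0, 0.0, 0.0, 1.0]]
0.1 [0.17192431 0.54846742 0.23076377] [ 1.51329979e-01  9.88483150e-01 -5.17290713e-04 -1.80601829e-04] [-0.13237476  1.01792645 -0.34168166] 0.9978522697810502 0.0187
```

View pics/top0.png

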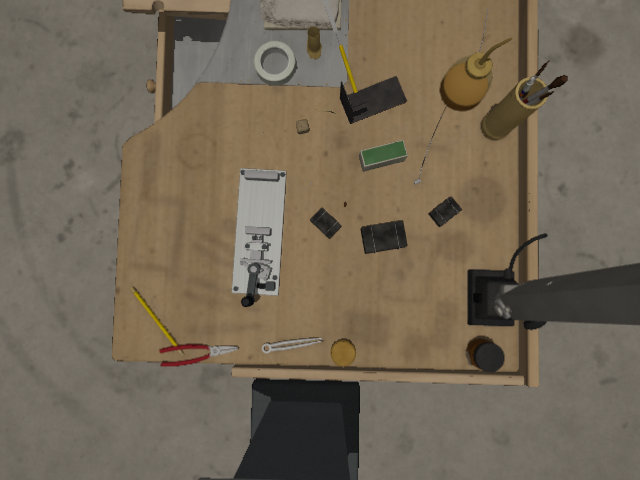

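View pics/scene0.png

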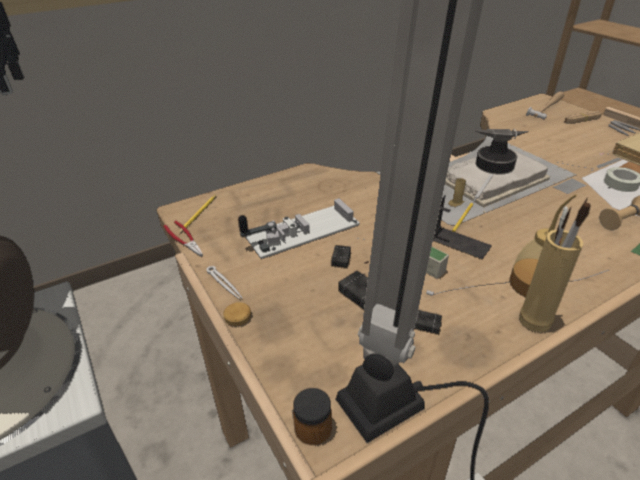

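The top view shows the clamp at about (260,232), with the crank knob at (248,300) and the fence at (262,175). There are three black blocks, at (326,222), (384,237) and (446,211). The one at (384,237) is clearly the largest. The black piece at (373,98) is an L-shaped square and not a block. I'll measure these and confirm in a crop.

Run:
```python
from h import *
im=cv2.imread("pics/top0.png"); hsv=cv2.cvtColor(im,cv2.COLOR_BGR2HSV)
dark=cv2.inRange(hsv,(0,0,0),(179,255,62)); 
def rect(mask,c,w,z):
    m=np.zeros_like(mask); x,y=c; m[y-w:y+w,x-w:x+w]=mask[y-w:y+w,x-w:x+w]
    m=cv2.morphologyEx(m,cv2.MORPH_CLOSE,np.ones((5,5)))
    ct=max(cv2.findContours(m,0,2)[0],key=cv2.contourArea)
    P=cast("top",ct.reshape(-1,2),z); r=cv2.minAreaRect((P[:,:2]*1000).astype(np.float32)); return ct,r
for c,w in(((326,222),25),((384,237),30),((446,211),25)):
    print(c,rect(dark,c,w,0.022)[1])
wh=cv2.inRange(hsv,(0,0,130),(179,45,255))
m=cv2.morphologyEx(wh,cv2.MORPH_CLOSE,np.ones((25,25)))
ct,r=rect(m,(260,232),75,0.008); print("plate",r); 
ct,r=rect(dark,(248,300),9,0.078); (c,rad)=cv2.minEnclosingCircle(ct); print("knob px",c,rad,cast("top",[c],0.078))
a=cv2.resize(im[160:310,225:325],None,fx=4,fy=4,interpolation=cv2.INTER_CUBIC)
b=cv2.resize(im[195:270,300:400+0],None,fx=4,fy=4,interpolation=cv2.INTER_CUBIC)
b2=cv2.resize(im[195:270,370:470],None,fx=4,fy=4,interpolation=cv2.INTER_CUBIC)
cv2.imwrite("pics/crop1.png",np.hstack([a,np.vstack([b,b2])]))
```

```text
(326, 222) ((609.19287109375, -58.586082458496094), (47.585670471191406, 31.239503860473633), 46.52342987060547)
(384, 237) ((587.03076171875, -161.32876586914062), (48.072086334228516, 75.43255615234375), 10.838812828063965)
(446, 211) ((634.5552978515625, -267.5311584472656), (31.133085250854492, 50.707420349121094), 39.96729278564453)
plate ((593.4326782226562, 60.73847198486328), (82.9019546508789, 225.1180877685547), 87.98355865478516)
knob px (248.0, 298.0) 9.219644546508789 [[0.47571964 0.064908   0.078     ]]
```

View pics/crop1.png

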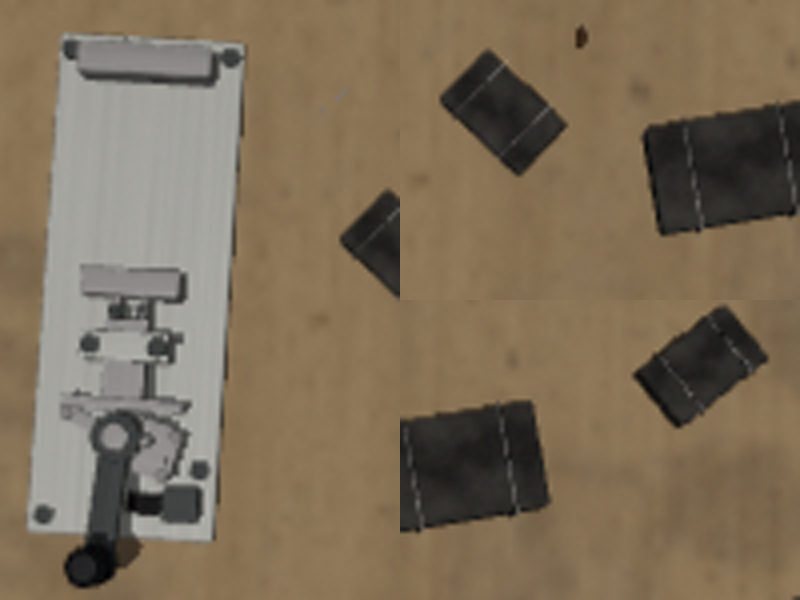

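The crop confirms it: the block at (384,237) measures about 48x75 mm, while the other two are about 31x49 mm. In the crop the clamp's knob is at full-picture pixel (248,301.5), the shaft at (254,268), and the jaw and fence are clear.

```bash
cat >> h.py <<'E'
O=np.array([0.5244,0.0631]); PSI=np.radians(-2.0)
def clampw(x,y): c,s=np.cos(PSI),np.sin(PSI); return O+np.array([c*x-s*y,s*x+c*y])
from scipy.spatial.transform import Rotation as R
def go(x,y,z,Y=None):
    s=arm.observe(); r=R.from_quat(s["tool_rot"]); d=r.inv().apply(np.array([x,y,z])-s["eef_pos"])*100
    v=r.as_matrix()[:,1]; y0=np.degrees(np.arctan2(v[1],v[0]))
    print("shift cm",np.round(d,2),"roll",None if Y is None else np.round((y0-Y+180)%360-180,1),"Y",round(y0,2))
def st():
    s=arm.observe(); print(round(s["t"],2),"p",np.round(s["eef_pos"],4),"F",np.round(s["contact_force"],2),"gap",round(s["finger_gap"]*85,1),"gf",np.round(s["gripper_force"],1),"q",np.round(s["joint_pos"],2))
E
python3 - <<'E'
from h import *
print("shaft",cast("top",[[254.2,268]],0.05),"origin",O,"knob",cast("top",[[247.7,301.3]],0.078),"post",cast("top",[[490,297]],0.0))
print("nest",clampw(.117,0)); st()
go(0.587,-0.1613,0.12,10.84);
E
```

```text
shaft [[0.52575934 0.06037282 0.05      ]] origin [0.5244 0.0631] knob [[0.47032477 0.06521556 0.078     ]] post [[ 0.48564137 -0.35387162  0.        ]]
nest [0.64132873 0.05901676]
0.1 p [0.1719 0.5485 0.2308] F [-0.13  1.02 -0.34] gap 84.8 gf 0.0 q [ 1.13  0.15  1.44  0.    1.55 -0.13]
shift cm [-60.84 -55.3   11.12] roll 61.8 Y 72.59
```

>>> {"op": "step_arm", "data": {"rows": [[[-30,-27.6,0],40,1],[[-30,-27.6,0],40,1],[[-30,-27.6,0],40,1],[[-30,-27.6,0],40,1],[[-30,-27.6,0],40,1],[[-30,-27.6,0],40,1],[[-30,-27.6,0],40,1],[[-30,-27.6,0],40,1]]}}

```text
t: 0.9
eef_pos: [0.3723, 0.2003, 0.2313]
tool_rot: [0.48, 0.877, 0.0, 0.0]
contact_force: [0.4, 1.2, -0.9]
finger_gap: 1.0
gripper_force: 0.0
```

```bash
python3 -c "
from h import *
st(); go(0.587,-0.1613,0.12,10.84)"
```

```text
0.9 p [0.3723 0.2003 0.2313] F [ 0.43  1.17 -0.87] gap 85.0 gf 0.0 q [ 0.31 -0.17  1.76 -0.    1.56 -0.26]
shift cm [-42.03  -1.4   11.14] roll 21.8 Y 32.61
```

>>> {"op": "step_arm", "data": {"rows": [[[-42,-1.4,4],22,1],[[-42,-1.4,4],22,1],[[-42,-1.4,4],22,1],[[-42,-1.4,4],22,1],[[-42,-1.4,4],22,1],[[-42,-1.4,4],22,1],[[-42,-1.4,4],22,1],[[-42,-1.4,4],22,1]]}}

```text
t: 1.7
eef_pos: [0.5757, -0.1424, 0.1929]
tool_rot: [0.639, 0.769, -0.0, -0.0]
contact_force: [1.0, 0.7, 1.1]
finger_gap: 0.999
gripper_force: 0.0
```

```bash
python3 -c "
from h import *
st(); go(0.587,-0.1613,0.07,10.84)"
```

```text
1.7 p [ 0.5757 -0.1424  0.1929] F [1.03 0.67 1.11] gap 84.9 gf 0.0 q [-0.37  0.2   1.45 -0.    1.49 -0.56]
shift cm [-2.07  0.77 12.29] roll -0.3 Y 10.57
```

>>> {"op": "step_arm", "data": {"rows": [[[-1,0.4,4],0,1],[[-1.4,0.5,8],0,1],[[-1.4,0.5,10],0,1],[[-1.4,0.5,10],0,1],[[-1.4,0.5,10],0,1]]}}

```text
t: 2.2
eef_pos: [0.5827, -0.1531, 0.094]
tool_rot: [0.639, 0.769, -0.0, 0.0]
contact_force: [0.1, 0.2, 0.2]
finger_gap: 1.001
gripper_force: 0.0
```

```bash
python3 -c "
from h import *
st(); go(0.587,-0.1613,0.003,10.84)
cv2.imwrite('pics/top1.png',cv2.resize(capture('top')[150:330,290:530],None,fx=3,fy=3))"
```

```text
2.2 p [ 0.5827 -0.1531  0.094 ] F [0.14 0.21 0.16] gap 85.1 gf 0.0 q [-0.38  0.29  1.56 -0.    1.3  -0.57]
shift cm [-0.88  0.27  9.1 ] roll -0.2 Y 10.6
```

View pics/top1.png

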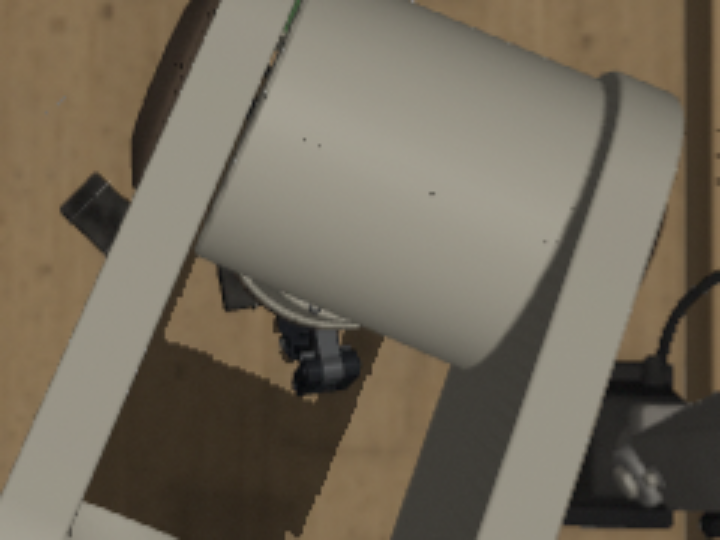

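The arm hides most of the view, with only the block's corner showing at about (238,285). Nothing stands in the way of the descent, so I'll lower and grip.

>>> {"op": "step_arm", "data": {"rows": [[[-0.9,0.3,3],0,1],[[-0.9,0.3,6],0,1],[[-0.9,0.3,8.3],0,1],[[-0.9,0.3,9.0],0,1],[[-0.9,0.3,9.0],0,1],[[-0.9,0.3,9.0],0,1]]}}

```text
t: 2.85
eef_pos: [0.5882, -0.1617, 0.0054]
tool_rot: [0.639, 0.769, 0.0, 0.001]
contact_force: [0.1, -0.6, -0.0]
finger_gap: 1.0
gripper_force: 0.0
```

>>> {"op": "step_arm", "data": {"rows": [[[0,0,0],0,-0.4],[[0,0,0],0,-0.4],[[0,0,0],0,-0.4],[[0,0,0],0,-0.4],[[0,0,0],0,-0.4],[[0,0,0],0,-0.4],[[0,0,0],0,-0.4],[[0,0,0],0,-0.4]], "newtons": 30}}

```text
t: 3.65
eef_pos: [0.5876, -0.1616, 0.0043]
tool_rot: [0.639, 0.769, 0.0, 0.001]
contact_force: [-0.8, 0.4, 7.4]
finger_gap: 0.558
gripper_force: 30.8
```

```bash
python3 -c "
from h import *
st(); go(0.587,-0.1613,0.003,10.84); go(0.6413,0.059,0.1,-92)"
```

```text
3.65 p [ 0.5876 -0.1616  0.0043] F [-0.84  0.37  7.45] gap 47.4 gf 30.8 q [-0.39  0.39  1.62 -0.    1.13 -0.58]
shift cm [ 0.04 -0.05  0.13] roll -0.2 Y 10.6
shift cm [20.69  9.35 -9.57] roll 102.6 Y 10.6
```

>>> {"op": "step_arm", "data": {"rows": [[[0,0,-3],0,-0.4],[[0,0,-7],0,-0.4],[[0,0,-9],0,-0.4],[[3,1.4,-9],8,-0.4],[[6,2.7,-9],16,-0.4],[[9,4,-9],25,-0.4],[[12,5.4,-9],33,-0.4],[[12,5.4,-9],41,-0.4]]}}

```text
t: 4.45
eef_pos: [0.6187, -0.0301, 0.0937]
tool_rot: [0.869, 0.496, 0.0, -0.0]
contact_force: [-0.7, -1.0, -0.7]
finger_gap: 0.556
gripper_force: 31.9
```

```bash
python3 -c "
from h import *
st(); go(0.6413,0.059,0.09,-92)"
```

```text
4.45 p [ 0.6187 -0.0301  0.0937] F [-0.65 -1.04 -0.71] gap 47.3 gf 31.9 q [-0.17  0.32  1.51  0.    1.31  0.36]
shift cm [ 8.82 -2.59  0.37] roll 61.4 Y -30.58
```

>>> {"op": "step_arm", "data": {"rows": [[[3,-0.9,0],8.5,-0.4],[[6,-1.8,0],17,-0.4],[[8.8,-2.6,0],25.5,-0.4],[[8.8,-2.6,0],34,-0.4],[[8.8,-2.6,0],42.5,-0.4],[[8.8,-2.6,0],51,-0.4],[[8.8,-2.6,0],59,-0.4],[[8.8,-2.6,0],61.4,-0.4]]}}

```text
t: 5.25
eef_pos: [0.6403, 0.0555, 0.0936]
tool_rot: [1.0, -0.019, 0.0, 0.0]
contact_force: [0.2, 0.0, -0.8]
finger_gap: 0.557
gripper_force: 31.9
```

>>> {"op": "step_arm", "data": {"rows": [[[0,0,2],0,-0.4],[[0,0,3],0,-0.4],[[0,0,3],0,-0.4],[[0,0,3],0,-0.4]]}}

```text
t: 5.65
eef_pos: [0.6404, 0.0555, 0.0637]
tool_rot: [1.0, -0.016, -0.0, 0.0]
contact_force: [-0.6, 0.2, -0.0]
finger_gap: 0.555
gripper_force: 31.9
```

```bash
python3 -c "
from h import *
st(); go(0.6413,0.059,0.0128,-92)
cv2.imwrite('pics/s1.png',cv2.resize(capture('scene')[170:290,190:390],None,fx=4,fy=4)); cv2.imwrite('pics/t2.png',capture('top'))"
```

```text
5.65 p [0.6404 0.0555 0.0637] F [-0.62  0.21 -0.04] gap 47.2 gf 31.9 q [-0.03  0.39  1.48 -0.    1.27  1.57]
shift cm [ 0.08 -0.36  5.09] roll 0.2 Y -91.8
```

View pics/s1.png

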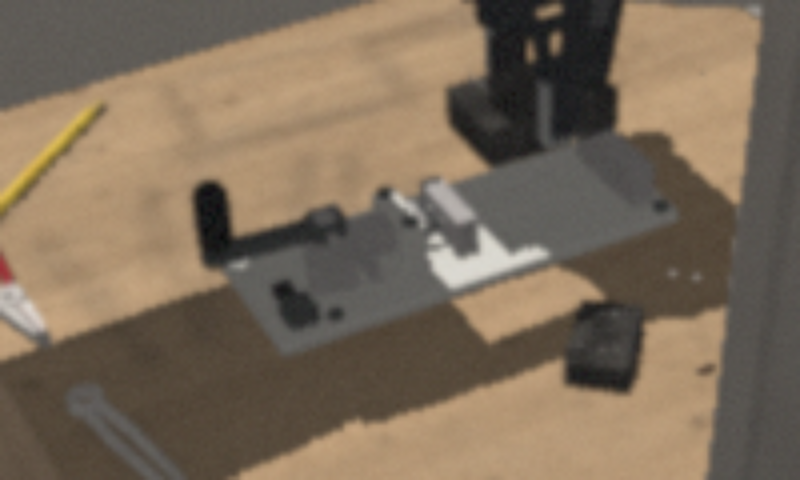

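The block is held level between the fingers above the clamp at about (500,120) in the crop. I'll check the jaw and fence edges before lowering.

```bash
python3 -c "
from h import *
im=cv2.imread('pics/top0.png',0)
def edge(lx,ly,z):  # column profile around expected edge
    p=proj('top',[[*clampw(lx,ly),z]])[0]; x,y=np.round(p).astype(int); print(p, 'rows',y-7,im[y-7:y+8,x-2:x+3].mean(1).astype(int))
edge(.074,0,.030); edge(.160,0,.032); edge(.074,0,.008)
edge(.074,.022,.030);edge(.182,0,.008);edge(-.044,-.015,.008)
for a in((.07,-.042),(0.02,-.042),(.13,-.042),(.07,.042),(.02,.042),(.13,.042)):
    p=proj('top',[[*clampw(*a),.008]])[0]; x,y=np.round(p).astype(int); print('side',a,p,x-7,im[y-2:y+3,x-7:x+8].mean(0).astype(int))
"
```

```text
[257.10546605 226.83504862] rows 220 [164 164 164 165 164 164 161 121 132 136 138 138 141 130  80]
[260.21979819 178.11647192] rows 171 [125 127 133 135 138 137 134  84  60  82 153 160 160 160 160]
[258.77992737 228.14149618] rows 221 [164 164 165 164 164 164 111 130 136 138 139 142 138  90 140]
[244.59869965 226.11455085] rows 219 [163 164 164 164 164 164 164 142 146 149 150 147 148 149 128]
[262.75831684 168.78067351] rows 162 [117 118 117 117 117 117 117 120 150 129 128 132 135 137 138]
[262.72084754 294.54860081] rows 288 [ 50 140 158 165 167 168 133 119 118 119 119 119 118 118 117]
side (0.07, -0.042) [281.96508254 231.70258131] 275 [168 165 167 166 164 168 159  76 119 118 117 115 114 114 114]
side (0.02, -0.042) [280.1729195  259.52946957] 273 [168 166 169 169 166 167 164  97 116 116 116 115 115 116 117]
side (0.13, -0.042) [284.09273572 198.56891302] 277 [164 162 163 163 161 163 159  90 120 119 117 115 114 113 113]
side (0.07, 0.042) [235.32755598 229.01151286] 228 [106 105 105 104 104 104 105 113 151 163 162 164 163 163 163]
side (0.02, 0.042) [233.36750224 256.78483079] 226 [116 115 115 113 112 111 110 115 147 164 162 164 164 163 157]
side (0.13, 0.042) [237.64713219 195.94093295] 231 [116 116 116 116 117 119 120 129 162 162 163 164 161 162 162]
```

The clamp model matches the edges to about 1 mm, so I'll lower the block in.

>>> {"op": "step_arm", "data": {"rows": [[[0.1,-0.3,2],0.2,-0.4],[[0.1,-0.35,3.5],0.2,-0.4],[[0.1,-0.35,4.5],0.2,-0.4],[[0.1,-0.35,5.0],0.2,-0.4],[[0.1,-0.35,5.1],0.2,-0.4],[[0.1,-0.35,5.1],0.2,-0.4],[[0.1,-0.35,5.1],0.2,-0.4]]}}

```text
t: 6.45
eef_pos: [0.6416, 0.0589, 0.0128]
tool_rot: [1.0, -0.018, 0.0, 0.0]
contact_force: [-0.4, -0.3, -0.0]
finger_gap: 0.55
gripper_force: 32.1
```

```bash
python3 -c "
from h import *
st(); go(0.6413,0.059,0.0123,-92)
"
```

```text
6.45 p [0.6416 0.0589 0.0128] F [-0.36 -0.34 -0.05] gap 46.8 gf 32.1 q [-0.03  0.44  1.52 -0.    1.18  1.58]
shift cm [-0.04 -0.01  0.05] roll -0.0 Y -92.01
```

>>> {"op": "step_arm", "data": {"rows": [[[0,0,0.05],0,-0.4],[[0,0,0.1],0,-0.4],[[0,0,0.1],0,-0.4]]}}

```text
t: 6.75
eef_pos: [0.6416, 0.0589, 0.0122]
tool_rot: [1.0, -0.017, 0.0, 0.0]
contact_force: [-3.1, -0.7, 8.4]
finger_gap: 0.556
gripper_force: 32.9
```

```bash
python3 -c "
from h import *
st()
cv2.imwrite('pics/s2.png',cv2.resize(capture('scene')[170:290,190:390],None,fx=4,fy=4))
"
```

```text
6.75 p [0.6416 0.0589 0.0122] F [-3.05 -0.67  8.36] gap 47.3 gf 32.9 q [-0.03  0.44  1.52 -0.    1.18  1.58]
```

View pics/s2.png

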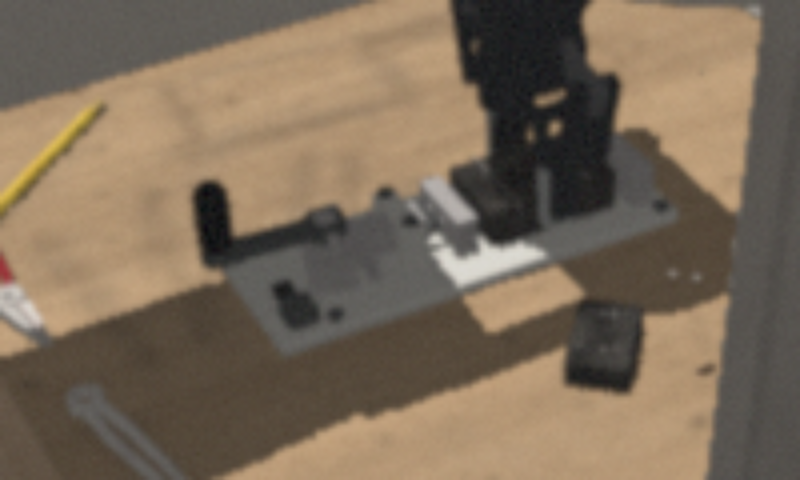

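The block has touched down between jaw and fence, reading 8 N. I'll release it and rise.

>>> {"op": "step_arm", "data": {"rows": [[[0,0,0],0,0.5],[[0,0,0],0,0.5],[[0,0,0],0,0.5],[[0,0,0],0,0.5],[[0,0,-1.5],0,0.5],[[0,0,-5],0,0.5],[[0,0,-10],0,0.5],[[0,0,-12],0,0.5]]}}

```text
t: 7.6
eef_pos: [0.6427, 0.059, 0.1375]
tool_rot: [1.0, -0.017, 0.003, 0.0]
contact_force: [0.5, 0.0, 0.2]
finger_gap: 0.746
gripper_force: 0.0
```

```bash
python3 -c "
from h import *
st(); go(0.46,0.25,0.14,-94)
"
```

```text
7.6 p [0.6427 0.059  0.1375] F [0.52 0.   0.18] gap 63.4 gf 0.0 q [-0.03  0.34  1.4  -0.    1.4   1.58]
shift cm [-18.93 -18.45  -0.37] roll 2.0 Y -92.0
```

>>> {"op": "step_arm", "data": {"rows": [[[-4,0,0],1,0],[[-8,0,0],2,0],[[-12,-0.3,0],2,0],[[-16,-0.6,0],2,0],[[-17.2,-0.6,0],2,0],[[-17.2,-0.6,0],2,0],[[-17.2,-0.6,0],2,0]]}}

```text
t: 8.3
eef_pos: [0.4707, 0.0709, 0.1324]
tool_rot: [0.999, -0.035, 0.001, 0.0]
contact_force: [-0.0, -0.5, -0.3]
finger_gap: 0.497
gripper_force: 0.0
```

```bash
python3 -c "
from h import *
st(); go(0.4703,0.0652,0.05,-94)
cv2.imwrite('pics/t3.png',cv2.resize(capture('top')[150:330,200:340],None,fx=3,fy=3))
cv2.imwrite('pics/s3.png',cv2.resize(capture('scene')[170:290,190:390],None,fx=4,fy=4))
a=cv2.imread('pics/t3.png');b=cv2.imread('pics/s3.png'); b=cv2.resize(b,None,fx=.45,fy=.45); c=np.zeros((540,780,3),np.uint8); c[:,:420]=a; c[:b.shape[0],420:420+b.shape[1]]=b; cv2.imwrite('pics/c3.png',c)
"
```

```text
8.3 p [0.4707 0.0709 0.1324] F [-0.01 -0.46 -0.35] gap 42.2 gf 0.0 q [-0.01 -0.    1.8  -0.    1.34  1.63]
shift cm [-0.02  0.57  8.24] roll -0.0 Y -94.01
```

View pics/c3.png

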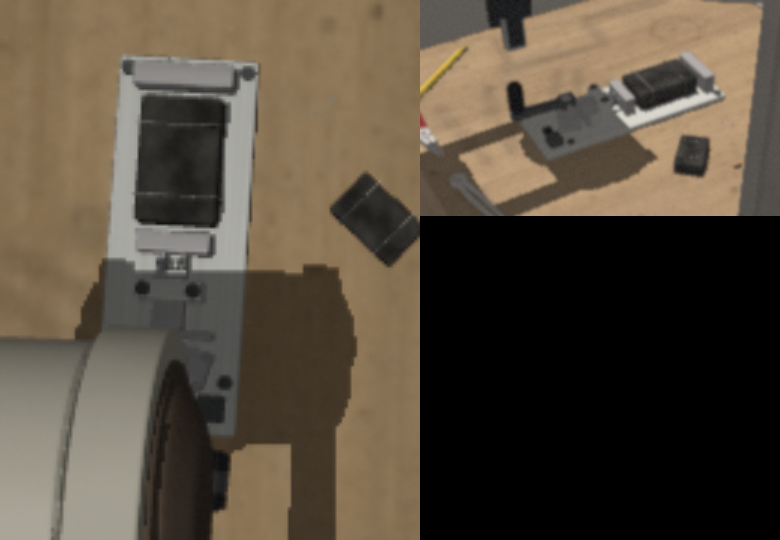

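The block lies flat and straight between jaw and fence, at about (180,160) in the left picture. I'll go down around the knob with the fingers apart.

>>> {"op": "step_arm", "data": {"rows": [[[0,0.5,0],0,0],[[0,0.6,2],0,0],[[0,0.6,4],0,0],[[0,0.6,6],0,0],[[0,0.6,7.5],0,0],[[0,0.6,8.2],0,0],[[0,0.6,8.2],0,0],[[0,0.6,8.2],0,0]]}}

```text
t: 9.2
eef_pos: [0.4698, 0.0649, 0.0499]
tool_rot: [0.999, -0.035, 0.0, 0.0]
contact_force: [0.5, 0.1, 0.8]
finger_gap: 0.5
gripper_force: 0.0
```

>>> {"op": "step_arm", "data": {"rows": [[[0,0,0],0,-0.15],[[0,0,0],0,-0.3],[[0,0,0],0,-0.3],[[0,0,0],0,-0.3]], "newtons": 20}}

```text
t: 9.6
eef_pos: [0.4694, 0.065, 0.0496]
tool_rot: [0.999, -0.035, 0.0, 0.0]
contact_force: [1.3, 0.7, -0.3]
finger_gap: 0.346
gripper_force: 0.0
```

```bash
python3 -c "
from h import *
st(); go(*clampw(0,0),0.05,-94)
px=[[242.8,225.8]]; print('knob from scene',cast('scene',px,.059), 'expected px',proj('scene',[[.4703,.0652,.059]]))
"
```

```text
9.6 p [0.4694 0.065  0.0496] F [ 1.33  0.69 -0.28] gap 29.4 gf 0.0 q [-0.03  0.08  1.9  -0.    1.16  1.62]
shift cm [ 5.5  -0.19 -0.03] roll -0.0 Y -94.0
knob from scene [[0.46723809 0.06222463 0.059     ]] expected px [[243.65680191 224.53013309]]
```

>>> {"op": "step_arm", "data": {"rows": [[[0,0.2,0],0,-0.3],[[0,0.4,0],0,-0.3],[[0,0.4,0],0,-0.3]]}}

```text
t: 9.9
eef_pos: [0.469, 0.0607, 0.0494]
tool_rot: [0.999, -0.035, -0.0, 0.0]
contact_force: [-0.9, 0.0, 0.4]
finger_gap: 0.347
gripper_force: 0.0
```

>>> {"op": "step_arm", "data": {"rows": [[[0.02,0.19,0],-2,-0.3],[[0.05,0.38,0],-4,-0.3],[[0.09,0.57,0],-6,-0.3],[[0.14,0.76,0],-8,-0.3],[[0.19,0.95,0],-10,-0.3],[[0.24,1.13,0],-12,-0.3],[[0.31,1.31,0],-14,-0.3],[[0.38,1.49,0],-16,-0.3]]}}

```text
t: 10.7
eef_pos: [0.4717, 0.0459, 0.0494]
tool_rot: [0.994, 0.105, -0.0, -0.0]
contact_force: [-0.2, 2.0, 0.4]
finger_gap: 0.349
gripper_force: 1.0
```

```bash
cat >> h.py <<'E'
def cr():
    s=arm.observe(); r=R.from_quat(s["tool_rot"]); d=r.inv().apply(np.array([*O,.05])-s["eef_pos"])*100; v=r.as_matrix()[:,1]
    print("t",round(s["t"],2),"axis in tool",np.round(d,2),"F tool",np.round(r.inv().apply(s["contact_force"]),2),"Y",np.round(np.degrees(np.arctan2(v[1],v[0])),1),"gap",round(s["finger_gap"]*85,1),"gf",s["gripper_force"],"q6",round(s["joint_pos"][5],2))
E
python3 -c "
from h import *
cr()"
```

```text
t 10.7 axis in tool [ 5.51 -0.58 -0.06] F tool [ 0.26 -1.97 -0.41] Y -77.9 gap 29.7 gf 1.0174414690561662 q6 1.29
```

>>> {"op": "step_arm", "data": {"rows": [[[0.02,0.19,0],-2,-0.3],[[0.05,0.38,0],-4,-0.3],[[0.09,0.57,0],-6,-0.3],[[0.14,0.76,0],-8,-0.3],[[0.19,0.95,0],-10,-0.3],[[0.24,1.13,0],-12,-0.3],[[0.31,1.31,0],-14,-0.3],[[0.38,1.49,0],-16,-0.3]]}}

```text
t: 11.5
eef_pos: [0.4785, 0.0322, 0.0493]
tool_rot: [0.97, 0.243, -0.0, -0.0]
contact_force: [-0.8, 1.8, 0.4]
finger_gap: 0.349
gripper_force: 1.2
```

>>> {"op": "step_arm", "data": {"rows": [[[0.02,0.19,0],-2,-0.3],[[0.05,0.38,0],-4,-0.3],[[0.09,0.57,0],-6,-0.3],[[0.14,0.76,0],-8,-0.3],[[0.19,0.95,0],-10,-0.3],[[0.24,1.13,0],-12,-0.3],[[0.31,1.31,0],-14,-0.3],[[0.38,1.49,0],-16,-0.3]]}}

```text
t: 12.3
eef_pos: [0.4888, 0.0208, 0.0493]
tool_rot: [0.927, 0.375, -0.0, -0.0]
contact_force: [-1.5, 2.0, 0.8]
finger_gap: 0.351
gripper_force: 1.1
```

```bash
python3 -c "
from h import *
cr()"
```

```text
t 12.3 axis in tool [ 5.5  -0.57 -0.07] F tool [ 0.28 -2.49 -0.76] Y -45.9 gap 29.8 gf 1.1348962803458562 q6 0.69
```

>>> {"op": "step_arm", "data": {"rows": [[[0.02,0.19,0],-2,-0.3],[[0.05,0.38,0],-4,-0.3],[[0.09,0.57,0],-6,-0.3],[[0.14,0.76,0],-8,-0.3],[[0.19,0.95,0],-10,-0.3],[[0.24,1.13,0],-12,-0.3],[[0.31,1.31,0],-14,-0.3],[[0.38,1.49,0],-16,-0.3]]}}

```text
t: 13.1
eef_pos: [0.5014, 0.0129, 0.0492]
tool_rot: [0.866, 0.501, -0.001, -0.001]
contact_force: [-5.7, 1.8, 1.7]
finger_gap: 0.351
gripper_force: 2.8
```

```bash
python3 -c "
from h import *
cr()"
```

```text
t 13.1 axis in tool [ 5.5  -0.52 -0.09] F tool [-1.28 -5.8  -1.7 ] Y -29.9 gap 29.9 gf 2.766431499912869 q6 0.39
```

>>> {"op": "step_arm", "data": {"rows": [[[0.01,0.1,0],-1,-0.3],[[0.02,0.19,0],-2,-0.3],[[0.04,0.29,0],-3,-0.3],[[0.05,0.38,0],-4,-0.3],[[0.07,0.48,0],-5,-0.3],[[0.09,0.57,0],-6,-0.3]]}}

```text
t: 13.7
eef_pos: [0.5074, 0.0105, 0.0493]
tool_rot: [0.838, 0.545, -0.0, -0.0]
contact_force: [-3.1, 2.1, 0.4]
finger_gap: 0.349
gripper_force: 2.1
```

```bash
python3 -c "
from h import *
cr()"
```

```text
t 13.7 axis in tool [ 5.49 -0.58 -0.07] F tool [ 0.67 -3.73 -0.4 ] Y -23.9 gap 29.6 gf 2.0869858225341886 q6 0.29
```

>>> {"op": "step_arm", "data": {"rows": [[[0.01,0.1,0],-1,-0.3],[[0.02,0.19,0],-2,-0.3],[[0.04,0.29,0],-3,-0.3],[[0.05,0.38,0],-4,-0.3],[[0.07,0.48,0],-5,-0.3],[[0.09,0.57,0],-6,-0.3]]}}

```text
t: 14.3
eef_pos: [0.5131, 0.009, 0.0494]
tool_rot: [0.809, 0.588, -0.0, 0.0]
contact_force: [-1.7, 1.6, -1.3]
finger_gap: 0.351
gripper_force: 1.5
```

```bash
python3 -c "
from h import *
cr()"
```

```text
t 14.3 axis in tool [ 5.49 -0.59 -0.06] F tool [ 1.03 -2.15  1.31] Y -17.9 gap 29.9 gf 1.4503842379781418 q6 0.18
```

>>> {"op": "step_arm", "data": {"rows": [[[0.01,0.1,0],-1,-0.3],[[0.02,0.19,0],-2,-0.3],[[0.04,0.29,0],-3,-0.3],[[0.05,0.38,0],-4,-0.3],[[0.05,0.38,0],-4,-0.3]]}}

```text
t: 14.8
eef_pos: [0.5171, 0.0083, 0.0495]
tool_rot: [0.788, 0.616, 0.0, 0.0]
contact_force: [-0.5, 0.1, -0.5]
finger_gap: 0.348
gripper_force: 0.4
```

```bash
python3 -c "
from h import *
cr()"
```

```text
t 14.8 axis in tool [ 5.5  -0.61 -0.05] F tool [-0.01 -0.53  0.49] Y -14.0 gap 29.6 gf 0.39203826905577444 q6 0.11
```

>>> {"op": "step_arm", "data": {"rows": [[[0.01,0.1,0],-1,-0.3],[[0.02,0.19,0],-2,-0.3],[[0.04,0.29,0],-3,-0.3],[[0.05,0.38,0],-4,-0.3],[[0.05,0.38,0],-4,-0.3],[[0.05,0.38,0],-4,-0.3]]}}

```text
t: 15.4
eef_pos: [0.5207, 0.0079, 0.0495]
tool_rot: [0.766, 0.643, 0.0, 0.0]
contact_force: [-0.0, -0.0, -1.0]
finger_gap: 0.352
gripper_force: 0.0
```

```bash
python3 -c "
from h import *
cr()
m=capture('scene')[190:260,225:365]; cv2.imwrite('pics/k1.png',cv2.resize(m,None,fx=5,fy=5))"
```

```text
t 15.4 axis in tool [ 5.5  -0.6  -0.05] F tool [-0.03 -0.03  1.05] Y -10.0 gap 29.9 gf 0.0 q6 0.04
```

View pics/k1.png

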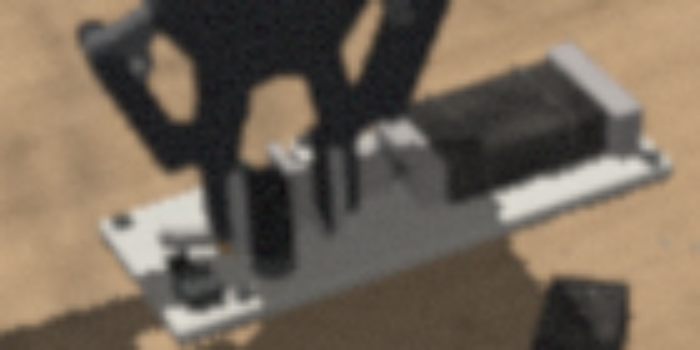

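The knob at (265,220) still sits near the trailing pad, and the block is held between jaw and fence. The load is nil, so the crank is at the corner's top and I'll push gently on.

>>> {"op": "step_arm", "data": {"rows": [[[0.01,0.1,0],-1,-0.3],[[0.02,0.19,0],-2,-0.3],[[0.04,0.29,0],-3,-0.3],[[0.05,0.38,0],-4,-0.3],[[0.05,0.38,0],-4,-0.3],[[0.05,0.38,0],-4,-0.3]]}}

```text
t: 16.05
eef_pos: [0.5244, 0.0078, 0.0494]
tool_rot: [0.743, 0.669, -0.0, 0.0]
contact_force: [-0.0, 0.4, -0.1]
finger_gap: 0.348
gripper_force: 0.0
```

```bash
python3 -c "
from h import *
cr()
m=capture('scene')[190:260,225:365]; cv2.imwrite('pics/k2.png',cv2.resize(m,None,fx=5,fy=5))"
```

```text
t 16.05 axis in tool [ 5.5  -0.58 -0.06] F tool [ 0.4  -0.07  0.05] Y -6.0 gap 29.6 gf 0.0 q6 -0.03
```

>>> {"op": "step_arm", "data": {"rows": [[[0.01,0.1,0],-1,-0.3],[[0.02,0.19,0],-2,-0.3],[[0.04,0.29,0],-3,-0.3],[[0.05,0.38,0],-4,-0.3],[[0.05,0.38,0],-4,-0.3],[[0.05,0.38,0],-4,-0.3]]}}

```text
t: 16.7
eef_pos: [0.5282, 0.0079, 0.0493]
tool_rot: [0.719, 0.695, -0.0, -0.0]
contact_force: [-0.8, -0.2, 0.5]
finger_gap: 0.348
gripper_force: 0.0
```

```bash
python3 -c "
from h import *
cr()
m=capture('scene')[190:260,225:365]; cv2.imwrite('pics/k3.png',cv2.resize(m,None,fx=5,fy=5))
a=[cv2.imread(f'pics/k{i}.png',0)[70:280,180:380] for i in(1,2,3)]
print([np.abs(a[i].astype(int)-a[i+1]).mean().round(1) for i in(0,1)])
for b in a: print(cv2.resize(b[130:150].mean(0).reshape(1,-1).astype(np.float32),(25,1),interpolation=cv2.INTER_AREA).astype(int).tolist())"
```

```text
t 16.7 axis in tool [ 5.51 -0.57 -0.07] F tool [-0.19 -0.8  -0.45] Y -2.0 gap 29.6 gf 0.0 q6 -0.1
[np.float64(18.0), np.float64(20.4)]
[[213, 213, 185, 92, 33, 35, 70, 83, 53, 25, 20, 20, 24, 36, 67, 79, 72, 45, 38, 71, 78, 66, 82, 96, 96]]
[[213, 214, 206, 138, 58, 32, 32, 50, 80, 72, 37, 21, 23, 23, 21, 29, 64, 73, 50, 34, 61, 82, 81, 90, 96]]
[[213, 213, 206, 138, 78, 54, 35, 30, 35, 67, 83, 60, 41, 38, 24, 22, 20, 22, 22, 30, 38, 55, 83, 89, 95]]
```

Comparing the last pictures by pixel row, the knob has run ahead of the trailing pad by about 10 mm, which is the drop. I'll advance a little so the leading finger can't hold it back, then look.

>>> {"op": "step_arm", "data": {"rows": [[[0.01,0.1,0],-1,-0.3],[[0.02,0.19,0],-2,-0.3],[[0.04,0.29,0],-3,-0.3],[[0.05,0.38,0],-4,-0.3],[[0.05,0.38,0],-4,-0.3],[[0.05,0.38,0],-4,-0.3]]}}

```text
t: 17.35
eef_pos: [0.532, 0.0082, 0.0494]
tool_rot: [0.695, 0.719, -0.0, -0.0]
contact_force: [-0.0, 0.6, -0.3]
finger_gap: 0.352
gripper_force: 0.0
```

```bash
python3 -c "
from h import *
cr()
m=capture('scene')[190:260,225:365]; cv2.imwrite('pics/k4.png',cv2.resize(m,None,fx=5,fy=5))
a=[cv2.imread(f'pics/k{i}.png',0)[70:280,180:380] for i in(3,4)]
for b in a: print(cv2.resize(b[130:150].mean(0).reshape(1,-1).astype(np.float32),(25,1),interpolation=cv2.INTER_AREA).astype(int).tolist())"
```

```text
t 17.35 axis in tool [ 5.51 -0.57 -0.06] F tool [ 0.61 -0.03  0.27] Y 2.0 gap 30.0 gf 0.0 q6 -0.16
[[213, 213, 206, 138, 78, 54, 35, 30, 35, 67, 83, 60, 41, 38, 24, 22, 20, 22, 22, 30, 38, 55, 83, 89, 95]]
[[213, 214, 207, 138, 79, 71, 60, 37, 29, 31, 52, 79, 74, 42, 25, 21, 23, 23, 23, 47, 67, 55, 58, 83, 93]]
```

View pics/k4.png

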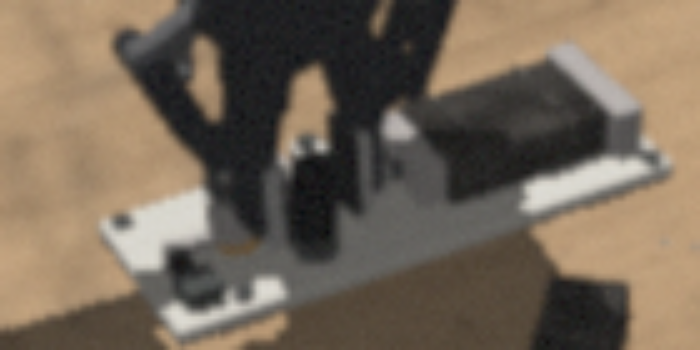

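The knob at (312,210) stayed where it was while the fingers advanced, and it's free on both sides, about 21° past the top, so the follower is seated. I'll lift off, move clear and check.

>>> {"op": "step_arm", "data": {"rows": [[[0,0,-1],0,-0.3],[[0,0,-3],0,-0.3],[[0,0,-6],0,-0.3],[[0,0,-10],0,-0.3],[[0,0,-14],0,-0.3],[[0,0,-14],0,-0.3]]}}

```text
t: 18.0
eef_pos: [0.5338, 0.0081, 0.1956]
tool_rot: [0.695, 0.719, 0.002, 0.003]
contact_force: [0.0, -0.4, -0.4]
finger_gap: 0.353
gripper_force: 0.0
```

```bash
python3 -c "
from h import *
cr(); go(0.35,0.25,0.19)"
```

```text
t 18.0 axis in tool [ 5.56 -0.87 14.55] F tool [-0.44  0.01  0.42] Y 2.0 gap 30.0 gf 0.0 q6 -0.16
shift cm [ 24.82 -17.54   0.38] roll None Y 1.99
```

>>> {"op": "step_arm", "data": {"rows": [[[4,-3,0],0,-0.3],[[8,-6,0],0,-0.3],[[12,-9,0],0,-0.3],[[16,-12,0],0,-0.3],[[20,-15,0],0,-0.3],[[24,-17,0],0,-0.3],[[24,-17,0],0,-0.3],[[24,-17,0],0,-0.3]]}}

```text
t: 18.8
eef_pos: [0.3533, 0.2429, 0.1898]
tool_rot: [0.694, 0.72, 0.0, 0.0]
contact_force: [-0.5, -0.9, -0.5]
finger_gap: 0.349
gripper_force: 0.0
```

```bash
python3 -c "
from h import *
st(); im=capture('top'); cv2.imwrite('pics/t5.png',im)
a=cv2.resize(im[150:310,210:350],None,fx=3.7,fy=3.7,interpolation=cv2.INTER_CUBIC)[:560]
b=cv2.resize(im,(270,202)); c=np.zeros((a.shape[0],a.shape[1]+270,3),np.uint8); c[:,:a.shape[1]]=a; c[:202,a.shape[1]:]=b
cv2.imwrite('pics/c5.png',c); print(c.shape)"
```

```text
18.8 p [0.3533 0.2429 0.1898] F [-0.5  -0.94 -0.55] gap 29.7 gf 0.0 q [ 0.42 -0.14  1.82 -0.    1.47  0.38]
(560, 788, 3)
```

View pics/c5.png

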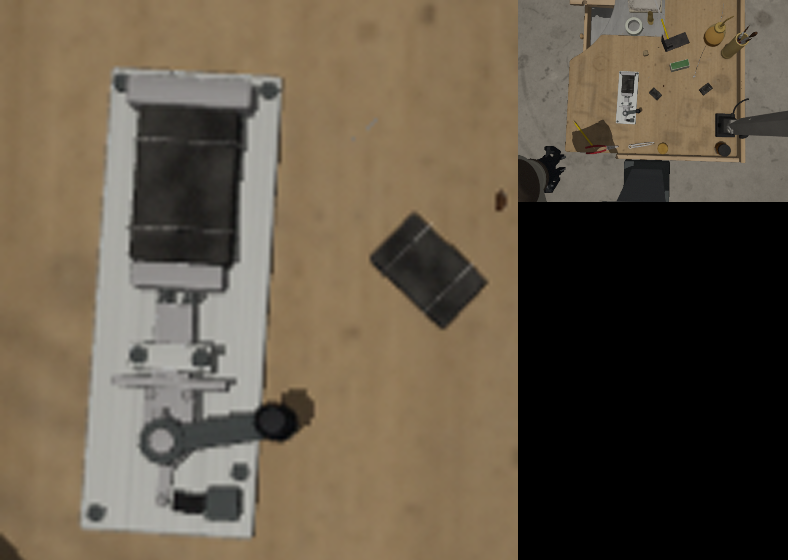

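The block is tight between jaw and fence. The cam's flat is on the follower, with the crank resting at (275,420), and the lug is just short of the stop pad. The arm is clear and the other things haven't moved, so I'll hand in.

```bash
python3 -c "
from h import *
print(arm.close_job())"
```

```text
the job is handed in; nothing more can be done
None
```

The job is handed in: the largest charcoal block lies lengthways in the clamp, which stays shut on it with the follower on the cam's flat, the crank let go short of the stop pad, and the other things left where they were.

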